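Nest the channel offcuts on the carrier board

TASK

Make an interlocked bundle of the three channel offcuts on the plywood board: tip the blue channel over onto the board so that it lies open side up beside the plain one, then take the red channel from the sloping rest and lay it open side down astride the two, one of its flanges down inside each of them, fully seated with the ends roughly level. Set the red channel down without dropping it, and leave everything else on the bench where it is.

Things in the scene. Friction and masses are not known exactly. Their poses are not given: they have to be found in the camera images.
- board: Flat plywood carrier board fixed on the bench, 180 x 180 mm, 6 mm thick. Origin: centre of its underside, on the bench; x points roughly away from the robot, across the channels; y is along the channels.
- plain_channel: Bare aluminium U-channel, 140 mm long, 66 wide over the flanges, 35 high, walls 5 mm, 0.28 kg. Origin: centre of the outer face of its web (closed side); z from the web towards the open side, y along its length, x across. Lies open side up on the board, on the half away from the robot.
- blue_channel: Blue U-channel, size and axes as the plain one. Stands on a flange, 66 mm high, on the bench, open side (z) facing the robot, x up, web against the board's near edge, which stops its base: pushed near its top, away from the robot, it tips over that edge (the pushed edge rises as it goes) and falls onto its web, open side up. It then overhangs the board by 6 to 16 mm and leaves a gap of 28 to 38 mm to the plain one.
- red_channel: Red U-channel, size and axes as the plain one. Starts open side down on the sloping rest, flange edges on the slope, length level; its web faces up and towards the robot, 28 degrees from level, so z points down and away from the robot. To be gripped across its 66 mm width it must be approached at that slant.
- rest: Fixed wooden rest, 130 x 150 mm, 80 mm high, with a slope of 28 degrees that rises away from the robot (rest's +x) and an 8 mm high ledge along the low edge that holds the red channel's lower flange. Origin: centre of its underside, on the bench.
- screwdriver: screwdriver with red handle, 180 mm long, lying on the bench; bystander
- log_slice: short round of pale wood, 72 mm across and 45 mm high, standing on the bench; bystander
- glue_bottle: white bottle with blue cap, 56 mm across and 150 mm high, standing; bystander
- mallet: wooden mallet 260 mm long, lying; bystander
- screw_jar: amber jar with steel lid, 70 mm across and 80 mm high, standing; bystander
- dust_brush: bench brush with wooden handle, 220 mm long, lying; bystander
Mind the look-alikes: they are no part of the job. Several things have the shape of the red_channel; the one meant has the colours described above.

How it is judged:
On the way:
1. the blue channel lies open side up on the board beside the plain one (angle between each of blue_channel, plain_channel's own z axis and vertical below 0.12 rad and height (world z) of blue_channel between 0.003 and 0.012 m and height (world z) of plain_channel between 0.003 and 0.012 m and horizontal distance between plain_channel and blue_channel between 0.066 and 0.125 m and linear speed of blue_channel below 0.05 m/s), for 0.2 s.
At the end, for the whole second after the job is handed in: Plain and blue lie open side up on the board (within 7 deg), centres 66-116 mm apart; red is open side down (within 7 deg), web face 37.5-43.5 mm above both undersides, centre 20-62 mm from each, parallel within 7 deg, ends level within 30 mm; all at rest (angle between each of plain_channel, blue_channel's own z axis and vertical below 0.12 rad and height (world z) of plain_channel between 0.003 and 0.012 m and height (world z) of blue_channel between 0.003 and 0.012 m and angle between red_channel's own z axis and vertical above 3.02 rad and horizontal distance between plain_channel and blue_channel between 0.066 and 0.116 m and z of red_channel in the frame of plain_channel between 0.0375 and 0.0435 m and horizontal distance between red_channel and plain_channel between 0.02 and 0.062 m and y of red_channel in the frame of plain_channel between -0.03 and 0.03 m and angle between the y axis of red_channel and the y axis of plain_channel, either way round below 0.12 rad and z of red_channel in the frame of blue_channel between 0.0375 and 0.0435 m and horizontal distance between red_channel and blue_channel between 0.02 and 0.062 m and y of red_channel in the frame of blue_channel between -0.03 and 0.03 m and angle between the y axis of red_channel and the y axis of blue_channel, either way round below 0.12 rad and linear speed of each of plain_channel, blue_channel, red_channel below 0.02 m/s); the robot touches nothing.
It fails at once if the red channel is dropped (falls faster than 0.6 m/s with no finger on it) (linear speed of red_channel above 0.6 m/s and contact force between the fingers and red_channel below 0.05 N).
It fails at once if a bystander is shifted by more than 40 mm (distance of any of screwdriver, log_slice, glue_bottle, mallet, screw_jar, dust_brush from where it was at the start of the episode above 0.04 m).
It also fails if it takes over 56 s, if anything falls off the work surface, if the arm or the gripper's body presses on something with over 40 N, if the wrist force passes 120 N, or if a joint passes its speed limit or range.

ROBOT

A 7-joint arm with a two-finger parallel gripper is mounted at the origin on the work surface. World frame = base frame: x ahead of the robot, y to its left, z up, the work surface at z = 0. Lengths are in m, angles in rad, forces in N, time in s.
With the tool pointing down it reaches from about 0.4 to 0.85 m from the base axis. Payload 4.4 kg.
Tool frame: the origin (TCP) lies at the centre of the arm's flange, where the gripper is bolted on; the fingertips stand 199 mm ahead of it and the grasp point (between the pads) lies 180 mm ahead of it; z points along the fingers, y is the direction in which the jaws open and shut (so a half turn about z gives the same grasp; the last joint's range is limited). The gripper opens to 94 mm and grips with 3 to 60 N. Pads are 16 mm wide; open, the fingers measure 119 mm over their backs; the gripper's body (75 mm by 177 mm) begins 78 mm behind the grasp point.
Start: joints at [1.247, 0.628, 0.038, 1.517, -0.027, 0.996, -0.02], TCP at [0.166, -0.629, 0.405] pointing down, gripper open.
Joint ranges: [-3.06, 3.06], [-0.37, 2.12], [-1.25, 1.32], [0.18, 2.47], [-1.1, 4.24], [0.23, 1.98], [-2.94, 2.94]. Speed limits (rad/s): [2.57, 2.57, 3.14, 3.14, 3.14, 3.14, 3.14].

INTERFACE

Orientations are given as a 3x3 rotation matrix whose columns are the frame's x, y, z axes.
In Python, from bench import telemetry, optics, order gives the robot as it stands. The module is installed in compiled form; this text tells all that it offers.
- The arm moves only by the shell command python3 -m inch 'ROWS'. ROWS is text: rows parted by semicolons, each of 7 numbers parted by spaces: the shift along the tool's x, y, z in cm, then the turn, a rotation vector about the tool's x, y, z in degrees, then the finger opening in cm, from 0 to 9.4. In form: dx dy dz wx wy wz claw; .... A call has 1 to 10 rows; each row shifts and turns the pose as measured when the row begins, along the tool's axes as they then stand; what a row does not reach is not made up. A row lasts 1/10 s, in which the tool goes at most 50 mm and 8.59 degrees, less where a joint would pass 70% of its speed; a pose out of reach is approached as far as the arm can. A call with a gripper value outside its range is refused whole. The fingers move at their own pace and stop on an object; the grip force is fixed at half the most. Time passes only in rows, so rows that do not move let the fingers close. It gives the time, the measured TCP pose, the force and the opening at its end, in the units of the state.
- telemetry.sense(): the state, without advancing time (a new reading comes with each control period).
- optics.grab_frame(name): name is "scene" or "top" or "wrist"; returns the picture (400x640x3 uint8, red, green, blue); there is no depth.
- optics.camera_info(name): a dict with "vertical_fov" (degrees; the focal length in pixels is half the picture's height over the tangent of half this angle, whatever the lens; pixels are square), "cx", "cy" (the principal point, pixels), "extrinsics" (4x4, takes a point from world to camera coordinates). Camera axes: x right, y up, looking along -z (the intrinsics and any distortion apply to the point x, -y, -z); pixel columns grow to the right and rows downward; lengths in m; the calibration is good to about 2 mm. The wrist camera is an equidistant fisheye: a pixel r from the principal point sees the ray r / f radians off the axis. A picture is of the moment at which its call begins: read the wrist's pose just before it. camera_info takes no time and is no camera call; for the wrist camera it gives the pose at the moment of the call.
- order.sign_off(): hands the job in, once; it reports no verdict.
The state is a dict: "t": time; "joint_pos": joint angles; "qvel": joint speeds; "effort": joint torques, N m; "tool_pos": TCP position; "tool_rot": TCP orientation; "wrist_force": force on the tool from outside, world axes, zero at the start; "torque": the same for the moment, N m; "opening": opening from 0.0 (shut) to 1.0 (fully open).
Only numpy, scipy, OpenCV 4.12 (cv2) and the standard library are available. Lean on these libraries where they do the work, as an engineer would, in place of code of your own. Each camera call takes 0.05 s, during which the arm holds its last target.

## Working session

There is one attempt and no reset: what is moved stays moved. The work goes in short steps, Python scripts to look and compute and a shell command to move; the robot and the scene stay as the last step left them, time stands still between calls to the robot, and variables do not carry over. Pictures are saved under pics/ and viewed, and the job is handed in when it is done.

```bash
mkdir -p pics; cat > h.py <<'E'
import numpy as np, cv2
from bench import telemetry, optics, order
def snap(name,fn):
    im=optics.grab_frame(name); cv2.imwrite('pics/'+fn,im[:,:,::-1]); return im
E
python3 - <<'E'
from h import *
np.set_printoptions(precision=4,suppress=True)
for n in ['scene','top','wrist']:
    i=optics.camera_info(n); print(n,i)
    snap(n,n+'0.png')
s=telemetry.sense(); print(s)
E
```

```text
scene {'vertical_fov': 54.09686036709681, 'cx': 313.9344234924065, 'cy': 200.30363029498758, 'extrinsics': array([[ 0.6457,  0.7633, -0.0205, -0.3222],
       [-0.4267,  0.383 ,  0.8193,  0.1516],
       [ 0.6332, -0.5203,  0.573 , -1.5294],
       [ 0.    ,  0.    ,  0.    ,  1.    ]])}
top {'vertical_fov': 44.961263522205925, 'cx': 322.3764789003485, 'cy': 201.85277941928985, 'extrinsics': array([[ 0.0091, -0.9999, -0.0064, -0.0343],
       [ 0.9838,  0.0078,  0.1792, -0.52  ],
       [-0.1792, -0.0079,  0.9838, -1.1952],
       [ 0.    ,  0.    ,  0.    ,  1.    ]])}
wrist {'vertical_fov': 65.70646984690485, 'cx': 324.38494194833095, 'cy': 197.62640349242605, 'extrinsics': array([[ 0.254 , -0.9672, -0.0028, -0.6478],
       [ 0.9332,  0.2458, -0.2621,  0.0277],
       [ 0.2542,  0.0639,  0.965 , -0.3924],
       [ 0.    ,  0.    ,  0.    ,  1.    ]])}
{'t': 0.15, 'joint_pos': array([ 1.2472,  0.6291,  0.0385,  1.5181, -0.027 ,  0.9963, -0.02  ]), 'qvel': array([ 0.0002, -0.0012, -0.0016, -0.0026,  0.0011, -0.0008, -0.0022]), 'effort': array([  0.002 , -55.0098,   1.145 , -18.6818,  -0.0522,   0.0209,
         0.0001]), 'tool_pos': array([ 0.1657, -0.6283,  0.404 ]), 'tool_rot': array([[ 0.967 ,  0.2549, -0.0004],
       [ 0.2549, -0.967 ,  0.0014],
       [-0.    , -0.0014, -1.    ]]), 'wrist_force': array([ 1.0526, -0.0254, -0.3405]), 'torque': array([-0.0493, -0.0471, -0.0222]), 'opening': 0.9981120591496946}
```

View pics/scene0.png

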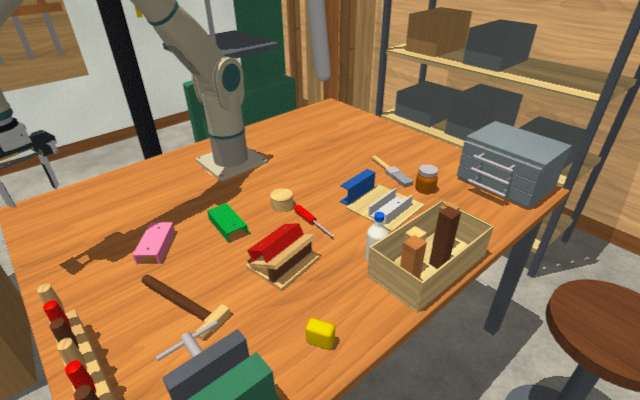

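View pics/top0.png

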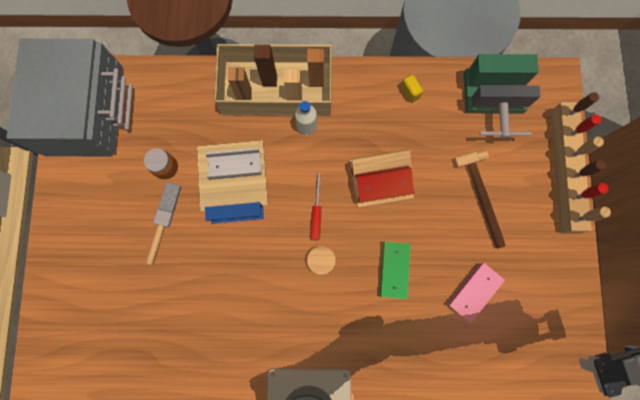

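View pics/wrist0.png

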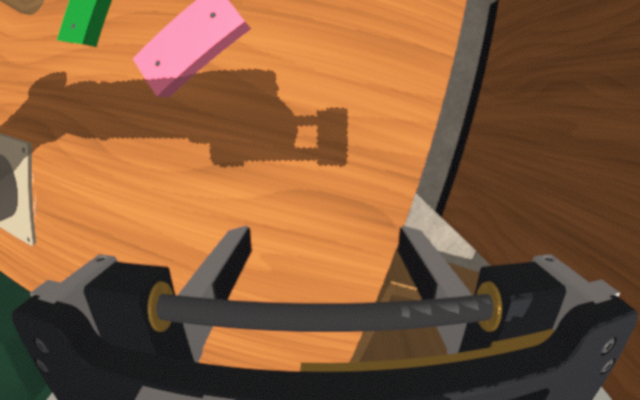

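Top picture: red candidates are the red channel on the rest (384,184). The look-alikes are the green channel (396,270), pink channel (476,291), and the red handles of the screwdriver (316,222) and the rack (588,123). Blue stands at (234,212), plain at (234,165) on the board. I choose the red one on the sloping rest and check it in a crop.

```bash
cat > crop.py <<'E'
import sys,cv2
f,x0,y0,x1,y1,k,o=sys.argv[1:]
x0,y0,x1,y1,k=map(int,(x0,y0,x1,y1,k))
im=cv2.imread('pics/'+f)[y0:y1,x0:x1]
im=cv2.resize(im,None,fx=k,fy=k,interpolation=cv2.INTER_CUBIC)
for c in range((x0+9)//10*10,x1,10): cv2.putText(im,str(c),((c-x0)*k,8),0,.3,(0,255,255),1); cv2.line(im,((c-x0)*k,10),((c-x0)*k,15),(0,255,255),1)
for r in range((y0+9)//10*10,y1,10): cv2.putText(im,str(r),(0,(r-y0)*k),0,.3,(0,255,255),1)
cv2.imwrite('pics/'+o,im)
E
python3 crop.py top0.png 340 145 425 215 8 t_red.png
python3 crop.py top0.png 190 135 275 230 6 t_board.png
python3 crop.py scene0.png 235 215 330 290 8 s_red.png
python3 crop.py scene0.png 330 160 430 230 8 s_board.png
```

```text
(no output)
```

View pics/t_red.png

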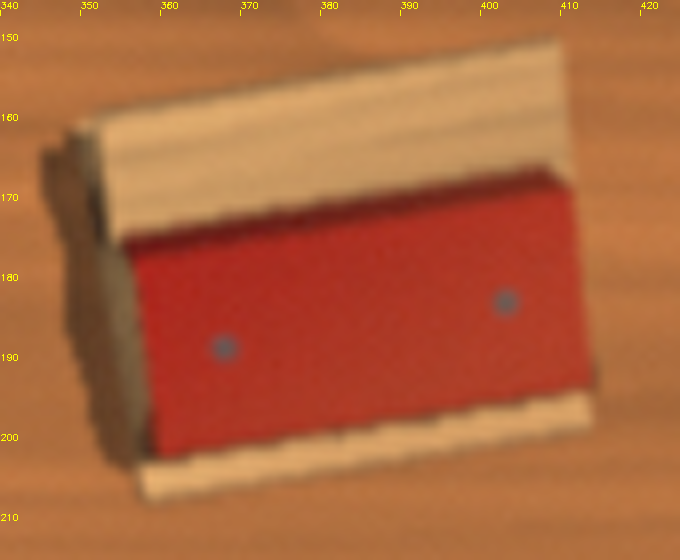

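View pics/t_board.png

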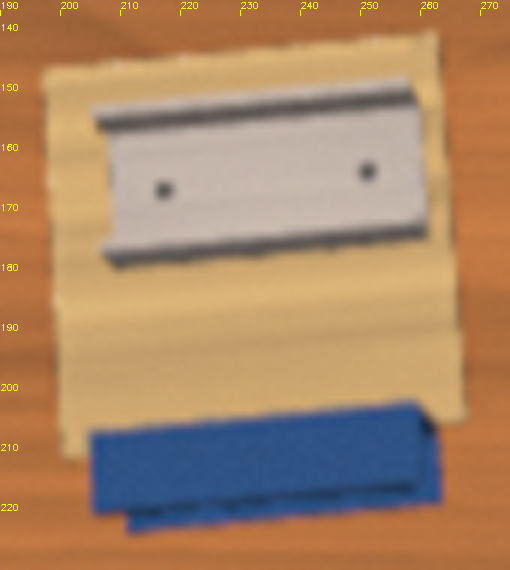

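View pics/s_red.png

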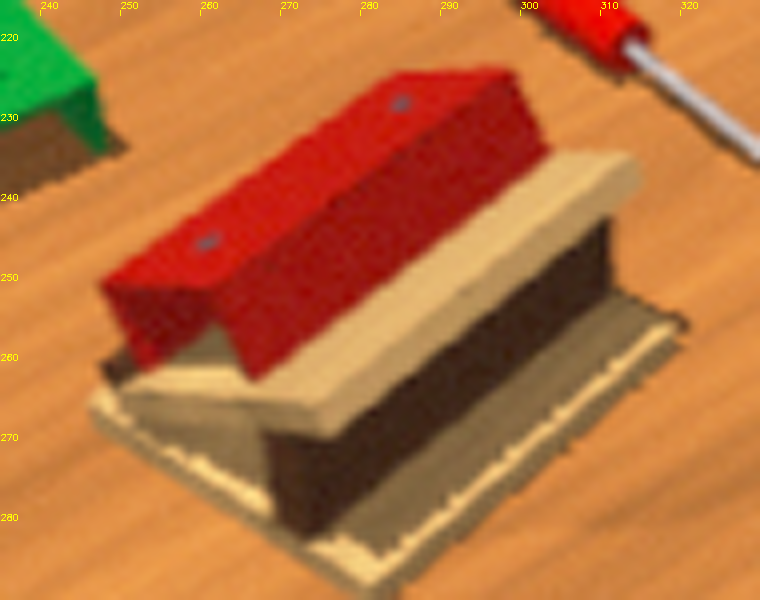

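View pics/s_board.png

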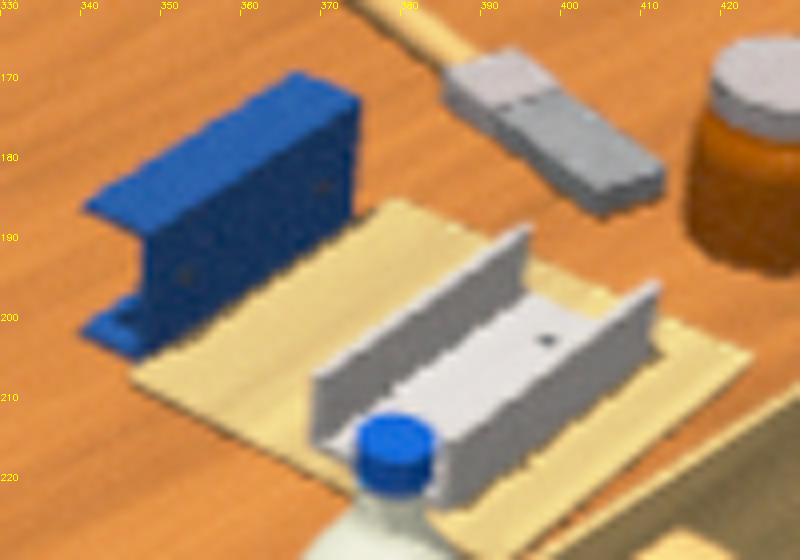

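The red choice is confirmed: open side down on the sloping rest, with holes at top (367,189) and (402,183). Now I triangulate.

```bash
cat >> h.py <<'E'
np.set_printoptions(precision=4,suppress=True)
H,W=400,640
def ray(name,uv,info=None):
    i=info or optics.camera_info(name); f=200/np.tan(np.radians(i['vertical_fov'])/2)
    d=np.array([(uv[0]-i['cx'])/f,(uv[1]-i['cy'])/f])
    if name=='wrist':
        th=np.hypot(*d); d=np.array([*(d/max(th,1e-9)*np.sin(th)),np.cos(th)])
    else: d=np.array([*d,1.])
    d=np.array([d[0],-d[1],-d[2]]); E=i['extrinsics']; R=E[:3,:3]
    o=-R.T@E[:3,3]; d=R.T@d; return o,d/np.linalg.norm(d)
def tri(rs):
    A=np.zeros((3,3));b=np.zeros(3)
    for o,d in rs:
        P=np.eye(3)-np.outer(d,d);A+=P;b+=P@o
    p=np.linalg.solve(A,b)
    return p,[1000*np.linalg.norm((np.eye(3)-np.outer(d,d))@(p-o)) for o,d in rs]
def onz(name,uv,z,info=None):
    o,d=ray(name,uv,info); return o+d*(z-o[2])/d[2]
def proj(name,p,info=None):
    i=info or optics.camera_info(name); f=200/np.tan(np.radians(i['vertical_fov'])/2)
    c=i['extrinsics'][:3,:3]@p+i['extrinsics'][:3,3]; c=np.array([c[0],-c[1],-c[2]])
    if name=='wrist':
        r=np.hypot(c[0],c[1]); th=np.arctan2(r,c[2]); return np.array([i['cx']+f*th*c[0]/r,i['cy']+f*th*c[1]/r])
    return np.array([i['cx']+f*c[0]/c[2],i['cy']+f*c[1]/c[2]])
E
python3 - <<'E'
from h import *
k=-.44
P={'rh+':((367.5,188.7),(284.3,228.2)),'rh-':((402.3,183),(260,245.5)),
'r near+':((358.5,202.5),(283.5,224.5)),'r near-':((413.5,194),(247.5,251)),
'r far+':((356,177.5),(298.5,224)),'r far-':((411.5,168.5),(262,251)),
'p h+':((216,167),(397.5,202.8)),
'p near top+':((205.5,176.5),(396,189)),'p near top-':((259,173.5),(369,207.5)),
'p far top+':((205,153.5),(411.5,195.8)),
'b top far+':((204,207),(374.5,173)),'b top far-':((258.5,203),(348.5,189.5)),
'b top near+':((204.5,221),(366.5,169.5)),'b top near-':((258.5,217),(340.5,187)),
'board near-':((266,206),(346.5,207.5)),'board far+':((196,147),(423,204.5))}
for n,(a,b) in P.items():
    p,r=tri([ray('top',np.array(a)+k),ray('scene',np.array(b)+k)]); print(n,p,np.round(r,1))
for uv in [(196,147),(261.5,141),(266,206),(200.5,211.5)]: print('board z6',onz('top',np.array(uv)+k,.006))
E
```

```text
rh+ [ 0.549  -0.1442  0.0778] [2.3 2.3]
rh- [ 0.5643 -0.2325  0.0776] [2.9 2.9]
r near+ [ 0.5164 -0.1232  0.0603] [3. 3.]
r near- [ 0.5411 -0.2611  0.0596] [0.3 0.3]
r far+ [ 0.5744 -0.1144  0.0917] [2.3 2.3]
r far- [ 0.5994 -0.2514  0.0934] [0.2 0.2]
p h+ [0.6184 0.2553 0.0108] [3.5 3.5]
p near top+ [0.5872 0.277  0.0385] [1. 1.]
p near top- [0.5973 0.138  0.0364] [0.4 0.4]
p far top+ [0.6482 0.2804 0.0413] [1.8 1.8]
b top far+ [0.5006 0.2684 0.0649] [2.8 2.8]
b top far- [0.5133 0.1321 0.0642] [1.1 1.1]
b top near+ [0.4654 0.2659 0.0639] [2.3 2.3]
b top near- [0.4782 0.1315 0.057 ] [1.7 1.7]
board near- [0.517  0.1214 0.001 ] [0.6 0.6]
board far+ [0.6751 0.3137 0.0064] [3.3 3.3]
board z6 [0.6777 0.3165 0.006 ]
board z6 [0.6959 0.1389 0.006 ]
board z6 [0.5165 0.1212 0.006 ]
board z6 [0.5003 0.2945 0.006 ]
```

```bash
cat >> h.py <<'E'
from scipy.spatial.transform import Rotation as Ro
def yawdown(deg):
    a=np.radians(deg); x=np.array([np.cos(a),np.sin(a),0]); z=np.array([0,0,-1.]); return np.c_[x,np.cross(z,x),z]
def go(p,R):
    s=telemetry.sense(); T=s['tool_rot']; d=T.T@(np.array(p)-s['tool_pos'])*100
    w=Ro.from_matrix(T.T@R).as_rotvec(degrees=True)
    print('t',s['t'],'pos',s['tool_pos'],'F',s['wrist_force'],'open',round(s['opening'],3)); print('delta cm',d,'|',np.linalg.norm(d),'rot deg',w)
E
python3 - <<'E'
from h import *
i=optics.camera_info('wrist');E=i['extrinsics'];o=-E[:3,:3].T@E[:3,3]
s=telemetry.sense();T=s['tool_rot'];print('cam in tool',T.T@(o-s['tool_pos']),'look',T.T@(-E[2,:3]))
print('bottle cap',onz('top',(305,105),.15),'jar',onz('top',(156,160),.08))
go((.45,-.35,.405),yawdown(5.5))
E
```

```text
cam in tool [ 0.0754 -0.0007  0.0198] look [-0.262  -0.0014  0.9651]
bottle cap [0.7416 0.014  0.15  ] jar [0.6192 0.3945 0.08  ]
t 0.15 pos [ 0.1657 -0.6283  0.404 ] F [ 1.0526 -0.0254 -0.3405] open 0.998
delta cm [ 34.5878 -19.6644  -0.0747] | 39.78705231337519 rot deg [-0.0806  0.0083  9.2703]
```

```bash
python3 -m inch '4.3 -2.4 0 0 0 1.2 9.4; 4.3 -2.4 0 0 0 1.2 9.4; 4.3 -2.4 0 0 0 1.2 9.4; 4.3 -2.4 0 0 0 1.2 9.4; 4.3 -2.4 0 0 0 1.2 9.4; 4.3 -2.4 0 0 0 1.2 9.4; 4.3 -2.4 0 0 0 1.2 9.4; 4.3 -2.4 0 0 0 1.2 9.4'
python3 - <<'E'
from h import *
go((.44,-.15,.405),yawdown(5.5))
E
```

```text
t: 0.95
tool_pos: [0.4685, -0.379, 0.3998]
tool_rot: [[0.998, 0.065, -0.008], [0.065, -0.998, -0.0], [-0.008, -0.0, -1.0]]
wrist_force: [0.4, -1.0, -0.8]
opening: 1.001
t 0.95 pos [ 0.4685 -0.379   0.3998] F [ 0.3967 -0.9516 -0.8049] open 1.001
delta cm [ -1.364  -23.0349  -0.498 ] | 23.080670288790472 rot deg [-0.0312  0.4382 -1.7967]
```

```bash
python3 -m inch '-0.2 -4.6 -0.1 0 0 -0.4 9.4; -0.2 -4.6 -0.1 0 0 -0.4 9.4; -0.2 -4.6 -0.1 0 0 -0.4 9.4; -0.2 -4.6 -0.1 0 0.4 -0.4 9.4; 0 0 0 0 0 0 9.4'
python3 - <<'E'
from h import *
import pickle
i=optics.camera_info('wrist'); snap('wrist','w1.png'); pickle.dump(i,open('w1.pkl','wb'))
go((.445,.2,.405),yawdown(5.5))
E
```

```text
t: 1.45
tool_pos: [0.4518, -0.1822, 0.4013]
tool_rot: [[0.994, 0.109, 0.001], [0.109, -0.994, 0.005], [0.002, -0.004, -1.0]]
wrist_force: [0.2, -0.6, -0.2]
opening: 0.998
t 1.5 pos [ 0.4522 -0.1851  0.4016] F [0.3144 0.2352 0.0675] open 1.004
delta cm [  3.3541 -38.366   -0.2671] | 38.513272615129125 rot deg [-0.1025 -0.1573  0.5638]
```

View pics/w1.png

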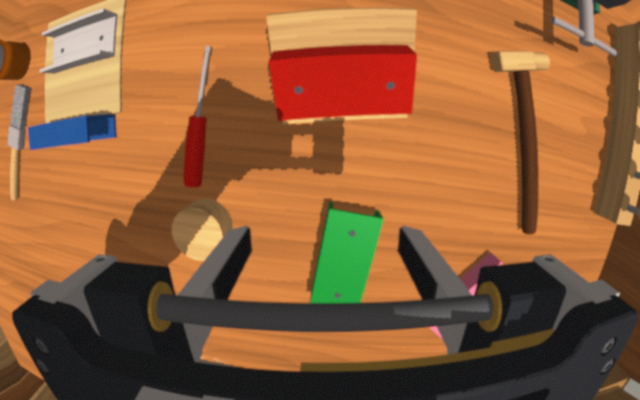

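The wrist view shows the red channel with its web corners near (275,60), (415,54), (412,113), (278,119), and holes at (298,90) and (390,86). I'll move on to blue.

```bash
python3 -m inch '0 -4.8 0 0 0 0 6; 0 -4.8 0 0 0 0 6; 0 -4.8 0 0 0 0 6; 0 -4.8 0 0 0 0 6; 0 -4.8 0 0 0 0 6; 0 -4.8 0 0 0 0 6; 0 -4.8 0 0 0 0 6; 0 -4.4 0 0 0 0.6 6; 0 0 0 0 0 0 6'
python3 - <<'E'
from h import *
import pickle
i=optics.camera_info('wrist'); snap('wrist','w2.png'); pickle.dump(i,open('w2.pkl','wb'))
go((.44,.2,.251),yawdown(5.5))
E
```

```text
t: 2.4
tool_pos: [0.4229, 0.1941, 0.4007]
tool_rot: [[0.997, 0.07, 0.014], [0.07, -0.998, -0.004], [0.014, 0.005, -1.0]]
wrist_force: [-0.6, -0.7, -0.6]
opening: 0.637
t 2.45 pos [0.4233 0.1911 0.4006] F [-0.1814 -0.119  -0.8999] open 0.641
delta cm [ 1.5236 -0.8861 14.9737] | 15.077063691656148 rot deg [ 0.4151 -0.7589 -1.6772]
```

View pics/w2.png

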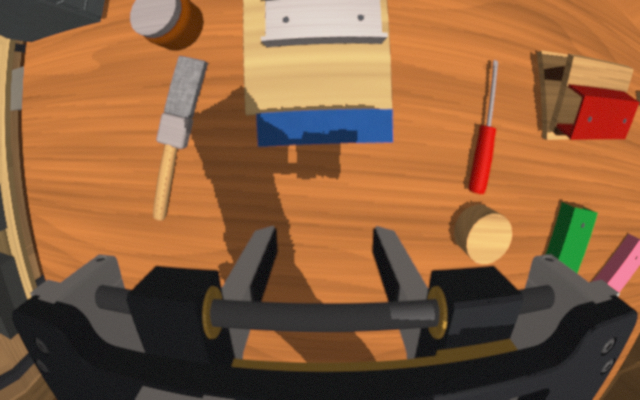

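```bash
python3 - <<'E'
from h import *
import pickle
i=pickle.load(open('w2.pkl','rb'))
for uv in [(259,146),(392,142),(257,114),(390,109)]: print(onz('wrist',uv,.066,i))
i1=pickle.load(open('w1.pkl','rb'))
for n,a,b in [('near+',(278,119),(358.06,202.06)),('near-',(412,113),(413.06,193.56)),('h+',(298,90),(367.06,188.26)),('h-',(390,86),(401.9,182.6))]:
    print(n,tri([ray('wrist',a,i1),ray('top',b)]))
E
```

```text
[0.4677 0.2644 0.066 ]
[0.4814 0.1275 0.066 ]
[0.5008 0.2681 0.066 ]
[0.5153 0.1327 0.066 ]
near+ (array([ 0.5192, -0.1219,  0.0502]), [np.float64(0.8705299601916597), np.float64(0.870529960191641)])
near- (array([ 0.5413, -0.2612,  0.0617]), [np.float64(0.8810274783888707), np.float64(0.881027478388825)])
h+ (array([ 0.5501, -0.1428,  0.0758]), [np.float64(0.7006924304364479), np.float64(0.7006924304363181)])
h- (array([ 0.562 , -0.2281,  0.0945]), [np.float64(0.7028859326060486), np.float64(0.7028859326060959)])
```

```bash
python3 -m inch '0 -0.2 4.8 0 -0.3 -0.4 6; 0.2 -0.2 4.8 0 -0.2 -0.4 6; 0.2 -0.2 3.5 0 -0.2 -0.4 6; 0.2 -0.2 1.5 0 0 -0.4 6; 0 0 0 0 0 0 6'
python3 - <<'E'
from h import *
go((.44,.2,.251),yawdown(5.5))
E
```

```text
t: 2.95
tool_pos: [0.4379, 0.1898, 0.2511]
tool_rot: [[0.997, 0.081, 0.011], [0.082, -0.997, -0.01], [0.01, 0.011, -1.0]]
wrist_force: [-0.5, 0.6, 0.2]
opening: 0.639
t 2.95 pos [0.4379 0.1898 0.2511] F [-0.5252  0.6352  0.2074] open 0.639
delta cm [ 0.291  -0.9974  0.0024] | 1.0390017260340003 rot deg [ 0.6256 -0.5541 -0.8242]
```

```bash
python3 -m inch '0 -1 0 0.6 -0.5 -0.8 6; 1 0 0 0 0 0 6; 1 0 0 0 0 0 6; 1 0 0 0 0 0 6; 0.8 0 0 0 0 0 6'
python3 - <<'E'
from h import *
go((.5,.2,.251),yawdown(5.5)); snap('scene','s2.png')
E
python3 crop.py s2.png 290 100 430 220 5 s2c.png
```

```text
t: 3.45
tool_pos: [0.48, 0.2011, 0.2548]
tool_rot: [[0.996, 0.091, 0.005], [0.091, -0.996, 0.001], [0.005, -0.0, -1.0]]
wrist_force: [0.2, 0.4, 0.5]
opening: 0.634
t 3.45 pos [0.48   0.2011 0.2548] F [0.1714 0.4317 0.5096] open 0.634
delta cm [1.9753 0.2958 0.3903] | 2.0350543919096147 rot deg [-0.0154 -0.3045 -0.2723]
```

View pics/s2c.png

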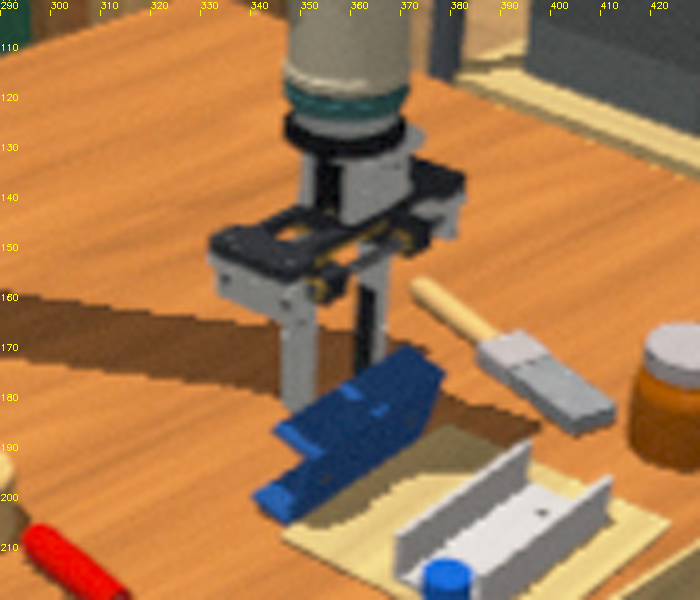

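The scene crop shows the blue channel tilting over the board edge (pushed edge at about (355,180)), both fingers behind it. Pushing on.

```bash
python3 -m inch '0.7 0 0.1 0 0 0 6; 0.7 0 0.1 0 0 0 6; 0.7 0 0 0 0 0 6; 0 0 0 0 0 0 6; 0 0 0 0 0 0 6'
python3 - <<'E'
from h import *
go((.5,.2,.251),yawdown(5.5)); snap('scene','s3.png')
E
python3 crop.py s3.png 290 100 430 220 5 s3c.png
```

```text
t: 4.0
tool_pos: [0.5048, 0.2033, 0.2531]
tool_rot: [[0.996, 0.09, 0.009], [0.09, -0.996, 0.002], [0.009, -0.001, -1.0]]
wrist_force: [-0.4, -0.0, -0.6]
opening: 0.636
t 4.0 pos [0.5048 0.2033 0.2531] F [-0.3938 -0.0041 -0.5538] open 0.636
delta cm [-0.5149  0.2888  0.2091] | 0.626261821895435 rot deg [-0.0496 -0.4964 -0.3293]
```

View pics/s3c.png

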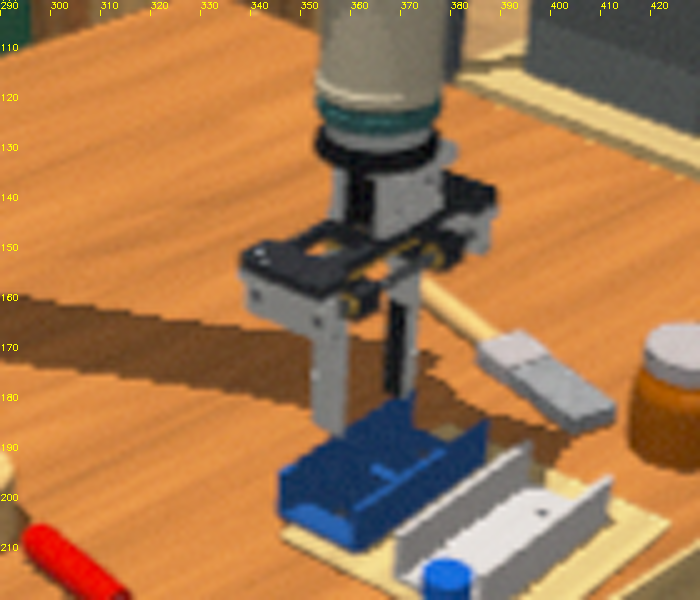

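Blue now lies open side up beside the plain channel. I'll lift, back away and look from above with the wrist and top cameras.

```bash
python3 -m inch '0 0 -4.5 0 0 0 9.4; 0 0 -4.5 0 0 0 9.4; 0 0 -4.5 0 0 0 9.4; -2 2 -2 0 0 0 9.4; -4 0 0 0 0 0 9.4; 0 0 0 0 0 0 9.4'
python3 - <<'E'
from h import *
import pickle
i=optics.camera_info('wrist'); snap('wrist','w3.png'); pickle.dump(i,open('w3.pkl','wb')); snap('top','t3.png')
go((.5,.2,.251),yawdown(5.5)); snap('scene','s3b.png')
E
python3 crop.py w3.png 200 0 420 160 3 w3c.png;python3 crop.py t3.png 190 135 275 230 6 t3c.png; python3 crop.py s3b.png 330 160 430 230 8 s3bc.png
```

```text
t: 4.65
tool_pos: [0.442, 0.1772, 0.4116]
tool_rot: [[0.996, 0.092, 0.002], [0.092, -0.996, -0.001], [0.002, 0.001, -1.0]]
wrist_force: [0.6, -0.4, -0.1]
opening: 1.0
t 4.75 pos [0.4462 0.1777 0.4118] F [ 0.5086  0.5302 -0.2963] open 1.001
delta cm [ 5.4411 -1.7339 16.1167] | 17.098534185520908 rot deg [ 0.0162 -0.4179 -0.2918]
```

View pics/w3c.png

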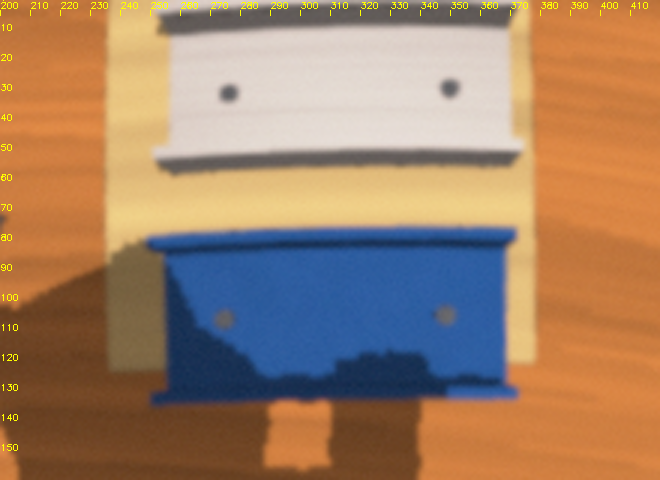

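View pics/t3c.png

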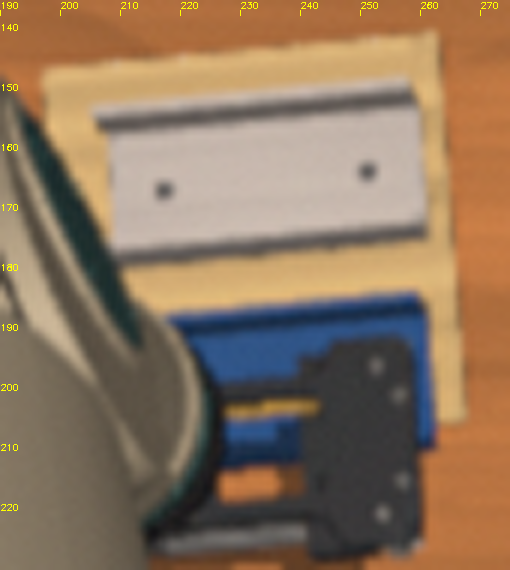

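View pics/s3bc.png

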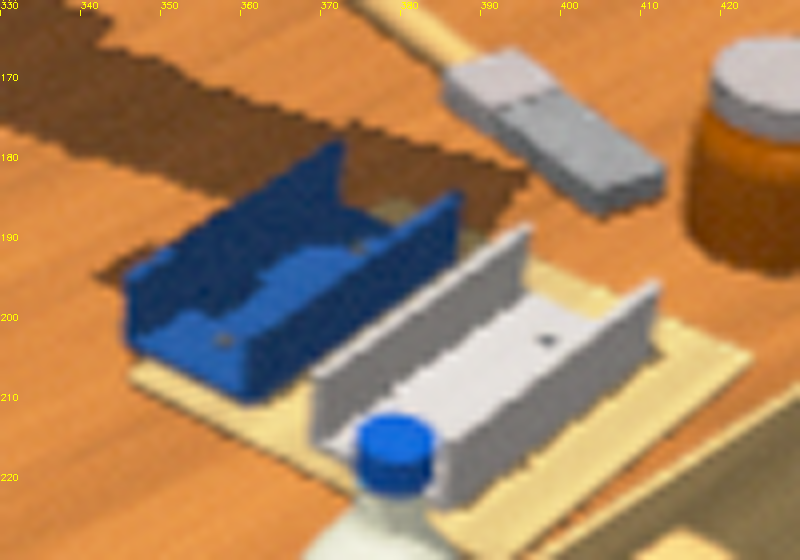

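```bash
python3 - <<'E'
from h import *
import pickle
i=pickle.load(open('w3.pkl','rb'))
P={}
for n,uv in dict(pn_p=(251,53),pn_m=(373.5,49.5),bf_p=(248.5,79),bf_m=(371.5,76),bn_p=(251,134.5),bn_m=(372.5,132.5)).items():
    P[n]=onz('wrist',np.array(uv)-.33,.041,i); print(n,P[n])
for n,uv in dict(ph_p=(276,31),ph_m=(349.8,29.5),bh_p=(274,106.5),bh_m=(348.5,105)).items():
    P[n]=onz('wrist',np.array(uv)-.33,.011,i); print(n,P[n])
for a,b in ['pn_p pn_m','bf_p bf_m','bn_p bn_m','ph_p ph_m','bh_p bh_m']and[s.split() for s in ['pn_p pn_m','bf_p bf_m','bn_p bn_m','ph_p ph_m','bh_p bh_m']]:
    d=P[a]-P[b]; print(a,'yaw',np.degrees(np.arctan2(-d[0],d[1])),np.linalg.norm(d),'mid',(P[a]+P[b])/2)
# two-view height check
k=-.44
for n,w,s in [('pn+',(251,52),(396,188.5)),('bf+',(248.5,80),(387.5,184)),('bf-',(371.5,77),(360.8,203)),('bn+',(251,133),(372.5,178)),('ph+',(276,31),(397.5,202.8)),('bh-',(348.5,105),(358,203))]:
    print(n,tri([ray('wrist',np.array(w)-.33,i),ray('scene',np.array(s)+k)]))
E
```

```text
pn_p [0.585  0.2751 0.041 ]
pn_m [0.6    0.1372 0.041 ]
bf_p [0.5542 0.2751 0.041 ]
bf_m [0.5686 0.1368 0.041 ]
bn_p [0.4902 0.2673 0.041 ]
bn_m [0.5043 0.1292 0.041 ]
ph_p [0.6205 0.2543 0.011 ]
ph_m [0.6295 0.1643 0.011 ]
bh_p [0.5244 0.2477 0.011 ]
bh_m [0.5338 0.1573 0.011 ]
pn_p yaw 6.211247105560852 0.13867075793469608 mid [0.5925 0.2062 0.041 ]
bf_p yaw 5.948626495946808 0.13903599678482997 mid [0.5614 0.2059 0.041 ]
bn_p yaw 5.838173070460137 0.1388559204696775 mid [0.4972 0.1982 0.041 ]
ph_p yaw 5.679270382393524 0.09038786230373166 mid [0.625  0.2093 0.011 ]
bh_p yaw 5.9000671527199415 0.09092639700385241 mid [0.5291 0.2025 0.011 ]
pn+ (array([0.5865, 0.2756, 0.0403]), [np.float64(0.26616531682055017), np.float64(0.26616531682060995)])
bf+ (array([0.5524, 0.2741, 0.0424]), [np.float64(0.6291638941601501), np.float64(0.6291638941602881)])
bf- (array([0.5666, 0.1352, 0.0382]), [np.float64(1.6410228709162216), np.float64(1.6410228709161023)])
bn+ (array([0.4916, 0.2672, 0.0407]), [np.float64(0.42049858164663223), np.float64(0.42049858164663484)])
ph+ (array([0.6188, 0.2525, 0.0118]), [np.float64(2.0926327339883577), np.float64(2.092632733988316)])
bh- (array([0.5333, 0.1569, 0.0105]), [np.float64(0.5903348569016352), np.float64(0.5903348569017194)])
```

Gap between the channels measures about 31 mm, both flat and parallel (yaw about 5.9°). Red goes to (0.577, 0.206). Next I refine the red pose using the wrist view w1 together with top and scene.

```bash
python3 crop.py w1.png 255 0 435 135 4 w1c.png; python3 - <<'E'
from h import *
print(telemetry.sense()['joint_pos'])
E
```

```text
[-0.4274  0.3782 -0.0147  1.9689  0.0115  0.7879 -1.9294]
```

View pics/w1c.png

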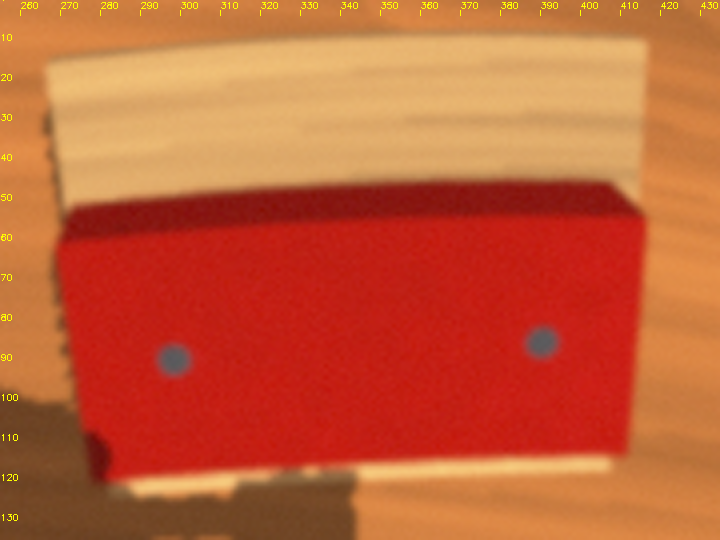

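```bash
python3 - <<'E'
from h import *
import pickle
i=pickle.load(open('w1.pkl','rb'))
Q={'h+':((367.5,188.7),(284.3,228.2),(297,90)),'h-':((402.3,183),(260,245.5),(389,86)),
'n+':((358.5,202.5),(283.5,224.5),(279,121)),'n-':((413.5,194),(247.5,251),(410,115)),
'f+':((356,177.5),(298.5,224),(269.5,61)),'f-':((411.5,168.5),(262,251),(414.5,54))}
P={}
for n,(a,b,c) in Q.items():
    p,r=tri([ray('top',np.array(a)-.44),ray('scene',np.array(b)-.44),ray('wrist',np.array(c)-.37,i)]); P[n]=p; print(n,p,np.round(r,1))
c=(P['n+']+P['n-']+P['f+']+P['f-'])/4
y=(P['n+']-P['n-']+P['f+']-P['f-'])/2; x=(P['f+']-P['n+']+P['f-']-P['n-'])/2
print('c',c,'hole mid',(P['h+']+P['h-'])/2,'len',np.linalg.norm(y),'wid',np.linalg.norm(x),'yaw',np.degrees(np.arctan2(-y[0],y[1])),'roll y',np.degrees(np.arcsin(y[2]/np.linalg.norm(y))),'slope',np.degrees(np.arcsin(x[2]/np.linalg.norm(x))),'yaw x',np.degrees(np.arctan2(x[1],x[0])))
E
```

```text
h+ [ 0.5492 -0.1434  0.0779] [1.6 3.  1.4]
h- [ 0.5643 -0.2319  0.0772] [2.3 3.4 1.2]
n+ [ 0.5168 -0.1238  0.0604] [3.4 2.7 1.1]
n- [ 0.5405 -0.2608  0.0592] [0.8 0.3 0.8]
f+ [ 0.5744 -0.1145  0.0917] [2.3 2.2 0.2]
f- [ 0.5987 -0.2505  0.0924] [1.3 0.6 1.5]
c [ 0.5576 -0.1874  0.0759] hole mid [ 0.5567 -0.1877  0.0776] len 0.1385780593592074 wid 0.06706719454502981 yaw 9.967920140030337 roll y 0.10139154478562619 slope 28.785608044486256 yaw x 9.572460201831571
```

```bash
cat >> h.py <<'E'
def Rg(psi,tilt):
    a=np.radians(psi);t=np.radians(tilt); x=np.array([-np.sin(a),np.cos(a),0]); z=np.array([np.sin(t)*np.cos(a),np.sin(t)*np.sin(a),-np.cos(t)]); return np.c_[x,np.cross(z,x),z]
C=np.array([.557,-.1876,.077]); R1=Rg(9.8,28)
def pre(b): return C-(.175+b)*R1[:,2]
E
python3 - <<'E'
from h import *
print(pre(.12),pre(0)); go(pre(.12),yawdown(99.8)); go(pre(.12),R1)
E
```

```text
[ 0.4205 -0.2112  0.3375] [ 0.476  -0.2016  0.2315]
t 4.8 pos [0.4469 0.1779 0.4114] F [0.8435 0.0104 0.776 ] open 1.0
delta cm [-6.2024 38.5108  7.3639] | 39.6960517981432 rot deg [  0.3522  -0.3007 -94.6074]
t 4.8 pos [0.4469 0.1779 0.4114] F [0.8435 0.0104 0.776 ] open 1.0
delta cm [-6.2024 38.5108  7.3639] | 39.6960517981432 rot deg [-20.9359  22.7702 -92.5792]
```

```bash
python3 -m inch '-0.4 4 0 0 0 -8.5 9.4; -1 3.9 0 0 0 -8.5 9.4; -1.5 3.7 0 0 0 -8.5 9.4; -2.1 3.4 0 0 0 -8.5 9.4; -2.5 3.1 0 0 0 -8.5 9.4; -3 2.7 0 0 0 -8.5 9.4; -3.3 2.2 0 0 0 -8.5 9.4; -3.6 1.7 0 0 0 -8.5 9.4; -3.8 1.2 0 0 0 -8.5 9.4; 0 0 0 0 0 -5 9.4'
python3 - <<'E'
from h import *
go(pre(.12),yawdown(99.8)); go(pre(.12),R1)
E
```

```text
t: 5.8
tool_pos: [0.4556, -0.1906, 0.4044]
tool_rot: [[0.058, 0.998, 0.008], [0.998, -0.058, 0.004], [0.005, 0.008, -1.0]]
wrist_force: [0.5, 0.2, -0.0]
opening: 0.999
t 5.8 pos [ 0.4556 -0.1906  0.4044] F [ 0.5487  0.1793 -0.0478] open 0.999
delta cm [-2.292  -3.4337  6.6592] | 7.835029014901367 rot deg [  0.4942  -0.2224 -13.1222]
t 5.8 pos [ 0.4556 -0.1906  0.4044] F [ 0.5487  0.1793 -0.0478] open 0.999
delta cm [-2.292  -3.4337  6.6592] | 7.835029014901367 rot deg [-27.3823   2.9872 -12.9094]
```

```bash
python3 -m inch '-1 -1 0 0 0 -6.5 9.4; -1 -1 0 0 0 -6.5 9.4; 0 -1 1 -7 0 0 9.4; 0 0 1 -7 0 0 9.4; 0 0 0 -7 0 0 9.4; 0 0 0 -6 0 0 9.4; 0 0 0 0 0 0 9.4'
python3 - <<'E'
from h import *
import pickle
i=optics.camera_info('wrist'); snap('wrist','w4.png'); pickle.dump(i,open('w4.pkl','wb'))
go(pre(.08),R1)
E
```

```text
t: 6.5
tool_pos: [0.4314, -0.2223, 0.382]
tool_rot: [[-0.171, 0.87, 0.462], [0.985, 0.144, 0.093], [0.014, 0.471, -0.882]]
wrist_force: [0.9, -0.1, -0.4]
opening: 1.004
t 6.55 pos [ 0.4324 -0.2224  0.3821] F [ 0.4817 -0.6807  0.3365] open 0.997
delta cm [ 1.2153 -2.9865  7.4817] | 8.146908831489146 rot deg [ 0.1466 -0.5997 -0.3123]
```

View pics/w4.png

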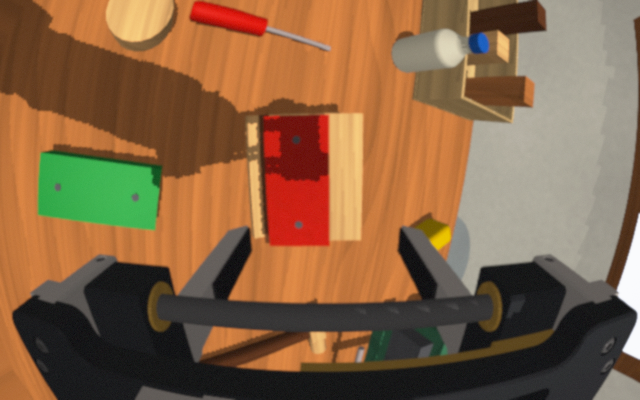

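The wrist view shows the red web square to the tool: corners (264,115), (329,115), (330,244), (266,245), holes (295,140) and (298,225). I'll cross-check the centre.

```bash
python3 - <<'E'
from h import *
import pickle
i=pickle.load(open('w4.pkl','rb'));n=R1[:,2]
def onp(uv):
    o,d=ray('wrist',uv,i); return o+d*((C-o)@n)/(d@n)
L=[(264,115),(329,115),(330,244),(266,245),(295.5,140),(298.5,225)]
q=[onp(u) for u in L]
for u in q: print(u, R1.T@(u-C)*1000)
print('corner c',np.mean(q[:4],0),'hole c',np.mean(q[4:],0), 'width',np.linalg.norm(q[0]-q[1]),'len',np.linalg.norm(q[0]-q[3]),np.linalg.norm(q[1]-q[2]))
print(tri([ray('wrist',L[4],i),ray('top',(367.1,188.3)),ray('scene',(283.9,227.8))]))
print(tri([ray('wrist',L[5],i),ray('top',(401.9,182.6)),ray('scene',(259.6,245.1))]))
E
```

```text
[ 0.5176 -0.123   0.0622] [ 70.3692 -31.4705   0.    ]
[ 0.5748 -0.1147  0.0929] [68.8252 33.8782  0.    ]
[ 0.5985 -0.2496  0.0931] [-68.1617  34.3608   0.    ]
[ 0.5373 -0.2615  0.06  ] [-69.4328 -36.1997   0.    ]
[ 0.5496 -0.1442  0.077 ] [44.0649  0.0662  0.    ]
[ 0.5655 -0.2328  0.0774] [-45.9388   0.7641  -0.    ]
corner c [ 0.5571 -0.1872  0.0771] hole c [ 0.5575 -0.1885  0.0772] width 0.06536701268758065 len 0.1398819595418268 0.13698781390951373
(array([ 0.5491, -0.1442,  0.0778]), [np.float64(0.11660319039846898), np.float64(2.146449177475232), np.float64(2.2145012218565814)])
(array([ 0.5647, -0.2326,  0.0779]), [np.float64(0.523682541630987), np.float64(2.6473540001475184), np.float64(2.888932879113367)])
```

```bash
python3 -m inch '0.6 -1.5 2.5 0 -0.3 -0.3 9.4; 0.5 -1.4 2.5 0 -0.3 0 9.4; 0 0 2.3 0 0 0 9.4; 0 0 0 0 0 0 9.4'
python3 - <<'E'
from h import *
go(pre(0),R1)
E
```

```text
t: 6.95
tool_pos: [0.4379, -0.2175, 0.3444]
tool_rot: [[-0.174, 0.883, 0.435], [0.985, 0.154, 0.081], [0.005, 0.443, -0.897]]
wrist_force: [-0.5, 1.1, -0.4]
opening: 0.999
t 6.95 pos [ 0.4379 -0.2175  0.3444] F [-0.5186  1.0596 -0.4116] open 0.999
delta cm [ 0.8506 -1.391  11.9111] | 12.022207549425183 rot deg [-1.7058 -0.3403  0.0936]
```

```bash
python3 -m inch '0.5 -0.8 2.5 -1 -0.2 0 9.4; 0.4 -0.6 2.5 -0.7 -0.2 0 9.4; 0 0 2 0 0 0 9.4; 0 0 0 0 0 0 9.4'
python3 - <<'E'
from h import *
go(pre(0),R1)
E
```

```text
t: 7.35
tool_pos: [0.4528, -0.2111, 0.2981]
tool_rot: [[-0.173, 0.882, 0.438], [0.985, 0.157, 0.071], [-0.006, 0.444, -0.896]]
wrist_force: [-0.9, 0.1, 0.1]
opening: 1.002
t 7.35 pos [ 0.4528 -0.2111  0.2981] F [-0.8532  0.1435  0.0946] open 1.002
delta cm [ 0.5737 -0.7569  7.055 ] | 7.118672106993715 rot deg [-1.6481  0.2499  0.2925]
```

```bash
python3 -m inch '0.3 -0.5 1.5 -2 0 0 9.4; 0.3 -0.3 1.5 -1.5 0.2 0 9.4; 0 0 0 -1 0 0 9.4; 0 0 0 0 0 0 9.4'
python3 - <<'E'
from h import *
go(pre(0),R1); print(telemetry.sense()['joint_pos'])
E
```

```text
t: 7.75
tool_pos: [0.4591, -0.2053, 0.2739]
tool_rot: [[-0.175, 0.854, 0.49], [0.984, 0.158, 0.077], [-0.012, 0.496, -0.868]]
wrist_force: [0.6, 0.1, -0.3]
opening: 1.001
t 7.75 pos [ 0.4591 -0.2053  0.2739] F [ 0.5621  0.0616 -0.2876] open 1.001
delta cm [ 0.1226 -0.6024  4.5398] | 4.58120901445095 rot deg [1.7427 0.4462 0.5758]
[ 1.0732  0.7942 -0.931   2.2216  1.8923  0.3343 -1.1911]
```

```bash
python3 -m inch '0.1 -0.6 0.5 1.4 0.4 0.5 9.4; 0 0 0.5 0 0 0 9.4; 0 0 0 0 0 0 9.4'
python3 - <<'E'
from h import *
go(pre(0),R1)
E
```

```text
t: 8.05
tool_pos: [0.4595, -0.205, 0.2634]
tool_rot: [[-0.171, 0.869, 0.465], [0.985, 0.153, 0.076], [-0.006, 0.471, -0.882]]
wrist_force: [-0.2, 0.1, 0.5]
opening: 0.998
t 8.05 pos [ 0.4595 -0.205   0.2634] F [-0.1929  0.1205  0.4525] open 0.998
delta cm [ 0.0697 -0.0098  3.6085] | 3.6091827577033593 rot deg [0.0919 0.2611 0.1837]
```

Aligned. Going down along the slant.

```bash
python3 -m inch '0 0 1.2 0 0.2 0.2 9.4; 0 0 1.2 0 0 0 9.4; 0 0 0.6 0 0 0 9.4; 0 0 0 0 0 0 9.4'
python3 - <<'E'
from h import *
go(pre(0),R1); snap('wrist','w5.png')
E
```

```text
t: 8.45
tool_pos: [0.475, -0.203, 0.2382]
tool_rot: [[-0.17, 0.869, 0.465], [0.985, 0.153, 0.075], [-0.006, 0.471, -0.882]]
wrist_force: [0.3, -0.5, 0.7]
opening: 0.998
t 8.45 pos [ 0.475  -0.203   0.2382] F [ 0.3171 -0.5334  0.7363] open 0.998
delta cm [ 0.1253 -0.2032  0.6444] | 0.6871560924170964 rot deg [0.0924 0.2977 0.1593]
```

View pics/w5.png

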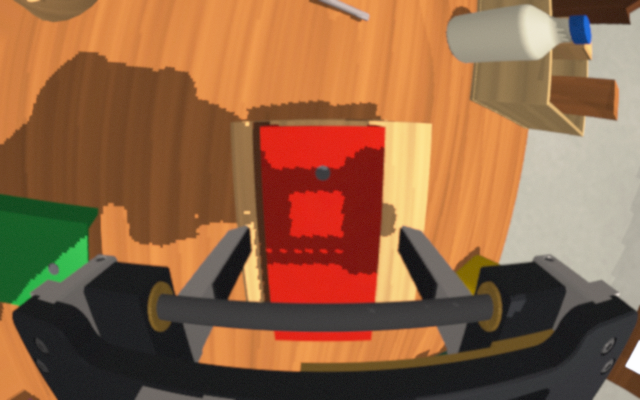

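The red web sits centred (columns 262–384) between the fingertips (250 and 400). I'll go the last 6 mm and close.

```bash
python3 -m inch '0.1 -0.2 0.6 0 0.2 0.1 9.4; 0 0 0 0 0 0 9.4; 0 0 0 0 0 0 6; 0 0 0 0 0 0 6; 0 0 0 0 0 0 6; 0 0 0 0 0 0 6; 0 0 0 0 0 0 6'
python3 - <<'E'
from h import *
go(pre(0),R1)
E
```

```text
t: 9.2
tool_pos: [0.4755, -0.2021, 0.2331]
tool_rot: [[-0.17, 0.869, 0.465], [0.985, 0.152, 0.077], [-0.004, 0.471, -0.882]]
wrist_force: [2.1, 1.0, -1.9]
opening: 0.698
t 9.2 pos [ 0.4755 -0.2021  0.2331] F [ 2.0576  1.0016 -1.9377] open 0.698
delta cm [ 0.0395 -0.0242  0.1658] | 0.1721136035536316 rot deg [0.1272 0.1811 0.1149]
```

```bash
python3 -m inch '0 0 -1 0 0 0 5; 0 0 -2 0 0 0 5; 0 0 -2.5 0 0 0 5; 0 0 -2.5 0 0 0 5; 0 0 -2 0 0 0 5; 0 0 0 0 0 0 5'
python3 - <<'E'
from h import *
go((.45,-.19,.40),Rg(5.9,0)); snap('wrist','w6.png'); snap('scene','s6.png')
E
```

```text
t: 9.8
tool_pos: [0.4237, -0.2097, 0.3235]
tool_rot: [[-0.167, 0.873, 0.459], [0.986, 0.149, 0.076], [-0.002, 0.465, -0.885]]
wrist_force: [-0.5, 0.1, -3.1]
opening: 0.705
t 9.8 pos [ 0.4237 -0.2097  0.3235] F [-0.4513  0.1069 -3.1281] open 0.705
delta cm [ 1.4894  6.1448 -5.4213] | 8.32873245161741 rot deg [27.7034 -0.777   3.6909]
```

View pics/s6.png

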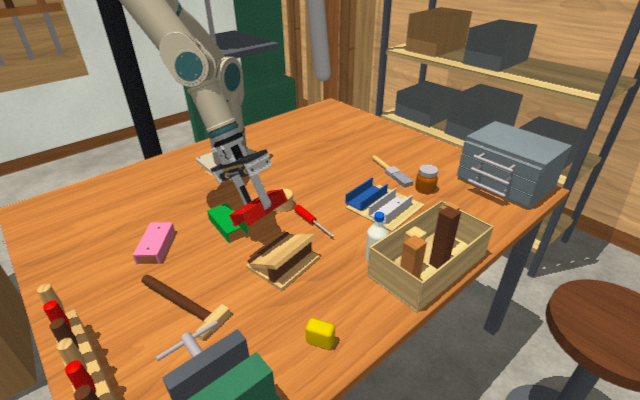

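View pics/w6.png

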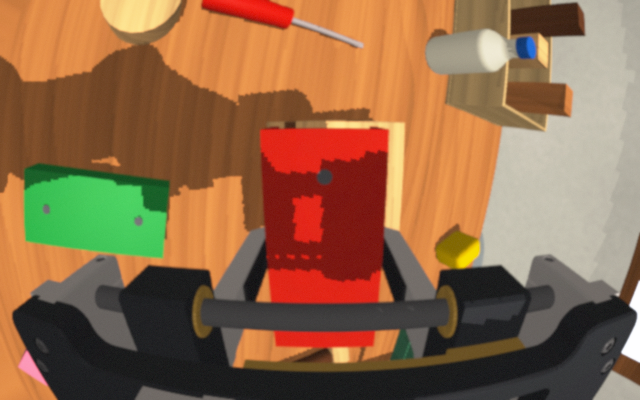

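Red is held square and lifted. I'll level it and raise.

```bash
python3 -m inch '0.3 1 -1.5 7 0 1 5; 0.3 1 -1.5 7 0 1 5; 0.3 1 -2 7 0 1 5; 0.3 1 -2 6 0 0.7 5; 0 0 0 0 0 0 5'
python3 - <<'E'
from h import *
go((.55,.20,.40),Rg(5.9,0))
E
```

```text
t: 10.4
tool_pos: [0.4377, -0.2013, 0.3875]
tool_rot: [[-0.106, 0.993, 0.055], [0.994, 0.106, 0.01], [0.004, 0.056, -0.998]]
wrist_force: [0.7, -0.3, -2.2]
opening: 0.7
t 10.4 pos [ 0.4377 -0.2013  0.3875] F [ 0.6643 -0.29   -2.2198] open 0.7
delta cm [38.7165 15.4706 -0.2155] | 41.69355999494394 rot deg [ 3.2165 -0.245   0.1961]
```

```bash
python3 -m inch '4 1.6 -0.5 2 0 0 5; 4.2 1.7 -0.3 1 0 0 5; 4.2 1.7 0 0 0 0 5; 4.2 1.7 0 0 0 0 5; 4.2 1.7 0 0 0 0 5; 4.2 1.7 0 0 0 0 5; 4.2 1.7 0 0 0 0 5; 4.2 1.7 0 0 0 0 5; 3 1.2 0 0 0 0 5; 0 0 0 0 0 0 5'
python3 - <<'E'
from h import *
go((.577,.206,.33),Rg(5.9,0))
E
```

```text
t: 11.4
tool_pos: [0.5539, 0.1799, 0.3741]
tool_rot: [[-0.09, 0.996, 0.02], [0.996, 0.09, 0.001], [-0.001, 0.02, -1.0]]
wrist_force: [-1.0, -0.6, -3.2]
opening: 0.7
t 11.4 pos [0.5539 0.1799 0.3741] F [-1.034  -0.5658 -3.1998] open 0.7
delta cm [2.393  2.4477 4.4535] | 5.617036574472149 rot deg [ 1.1536  0.0742 -0.759 ]
```

```bash
python3 -m inch '1.2 1.2 1.5 0.6 0 -0.4 5; 1.2 1.2 2.5 0.6 0 -0.4 5; 0 0 3 0 0 0 5; 0 0 1.4 0 0 0 5; 0 0 0 0 0 0 5'
python3 - <<'E'
from h import *
import pickle
go((.577,.206,.2225),Rg(5.9,0))
i=optics.camera_info('wrist'); snap('wrist','w7.png'); pickle.dump(i,open('w7.pkl','wb')); snap('scene','s7.png'); snap('top','t7.png')
E
python3 crop.py s7.png 320 150 440 230 6 s7c.png; python3 crop.py t7.png 190 135 275 230 6 t7c.png
```

```text
t: 11.9
tool_pos: [0.5768, 0.2034, 0.2771]
tool_rot: [[-0.105, 0.994, 0.005], [0.994, 0.105, -0.007], [-0.007, 0.004, -1.0]]
wrist_force: [0.3, -0.3, -3.3]
opening: 0.701
t 11.9 pos [0.5768 0.2034 0.2771] F [ 0.3191 -0.3484 -3.3466] open 0.701
delta cm [0.2904 0.0227 5.456 ] | 5.4637792575679045 rot deg [0.2425 0.402  0.1107]
```

View pics/w7.png

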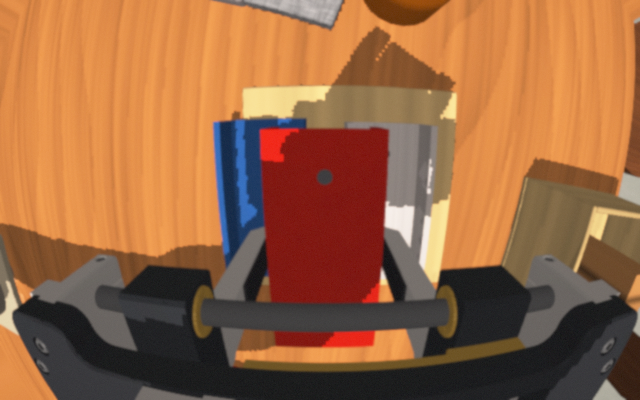

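View pics/s7c.png

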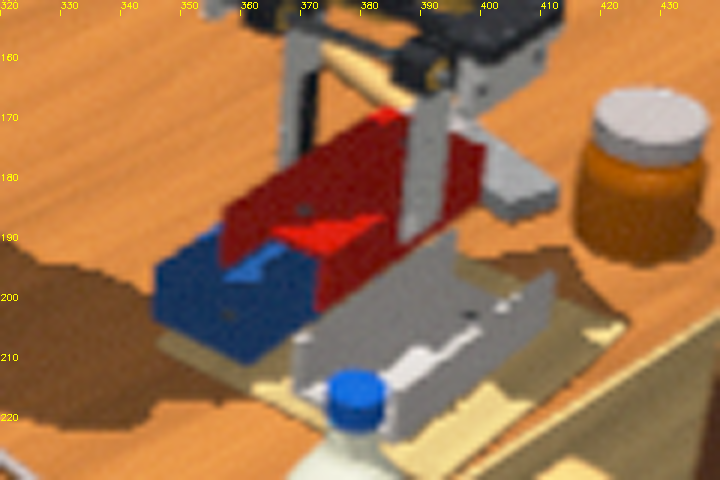

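View pics/t7c.png

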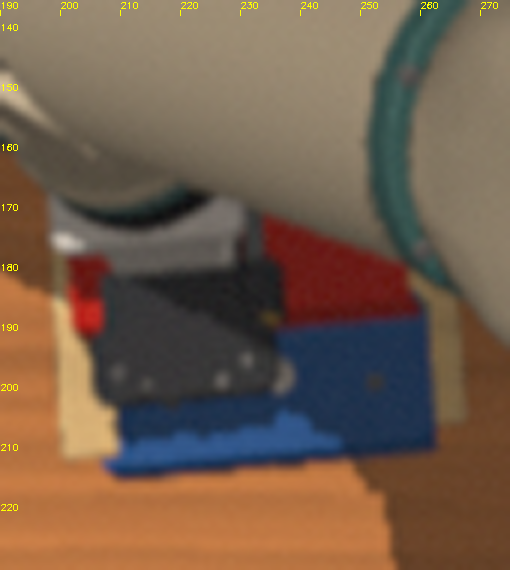

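```bash
python3 - <<'E'
from h import *
import pickle
i=pickle.load(open('w7.pkl','rb'))
a=onz('wrist',(260,129),.1003,i);b=onz('wrist',(388,128.5),.1003,i);h=onz('wrist',(324.5,177),.1003,i)
print(a,b,(a+b)/2,np.linalg.norm(a-b),h)
print('blue near far-corner top',onz('wrist',(214.5,123),.041,i),'blue far flange end',onz('wrist',(306,120),.041,i),'plain far flange',onz('wrist',(433,125),.041,i),onz('wrist',(347,122),.041,i))
# expected centre line of target at +y end
y=np.array([-np.sin(np.radians(5.9)),np.cos(np.radians(5.9))]); print('target end',np.array([.577,.206])+.07*y, 'hole',np.array([.577,.206])+.045*y)
go((.577,.206,.2225),Rg(5.9,0))
E
```

```text
[0.537  0.269  0.1003] [0.6017 0.276  0.1003] [0.5693 0.2725 0.1003] 0.06509153326868648 [0.5722 0.2474 0.1003]
blue near far-corner top [0.4909 0.2673 0.041 ] blue far flange end [0.5568 0.274  0.041 ] plain far flange [0.6474 0.2821 0.041 ] [0.5851 0.2756 0.041 ]
target end [0.5698 0.2756] hole [0.5724 0.2508]
t 12.05 pos [0.5777 0.2043 0.2807] F [-0.258   0.2052 -2.3867] open 0.705
delta cm [ 0.2019 -0.0974  5.8193] | 5.823593856505738 rot deg [0.4833 0.2926 0.0783]
```

Red is aligned: its end spans x 0.537–0.602, astride the blue flange (about 0.552–0.557) and the plain one (0.585–0.590), about 7–9 mm clear on each side. Descending.

```bash
python3 -m inch '0.2 0 1 0.4 0.2 0 5; 0 0 1 0 0 0 5; 0 0 1 0 0 0 5; 0 0 0.5 0 0 0 5; 0 0 0 0 0 0 5'
python3 - <<'E'
from h import *
go((.577,.206,.2225),Rg(5.9,0))
E
```

```text
t: 12.55
tool_pos: [0.579, 0.2062, 0.2463]
tool_rot: [[-0.103, 0.995, 0.008], [0.995, 0.103, 0.001], [0.0, 0.008, -1.0]]
wrist_force: [-0.3, -0.5, -3.1]
opening: 0.699
t 12.55 pos [0.579  0.2062 0.2463] F [-0.3459 -0.4694 -3.1235] open 0.699
delta cm [-0.0019 -0.2181  2.3803] | 2.3902972835837546 rot deg [ 0.4653 -0.0025 -0.0154]
```

```bash
python3 -m inch '0 -0.2 0.7 0.4 0 0 5; 0 0 0.7 0 0 0 5; 0 0 0.4 0 0 0 5; 0 0 0 0 0 0 5'
python3 - <<'E'
from h import *
go((.577,.206,.2225),Rg(5.9,0)); snap('scene','s8.png')
E
python3 crop.py s8.png 320 150 440 230 6 s8c.png
```

```text
t: 12.95
tool_pos: [0.5769, 0.2062, 0.2268]
tool_rot: [[-0.103, 0.995, 0.001], [0.995, 0.103, 0.0], [0.0, 0.001, -1.0]]
wrist_force: [-1.0, 0.8, -3.4]
opening: 0.704
t 12.95 pos [0.5769 0.2062 0.2268] F [-0.9523  0.8375 -3.3561] open 0.704
delta cm [-0.0164  0.0066  0.4269] | 0.4272854509772871 rot deg [ 0.0367 -0.0145 -0.0154]
```

View pics/s8c.png

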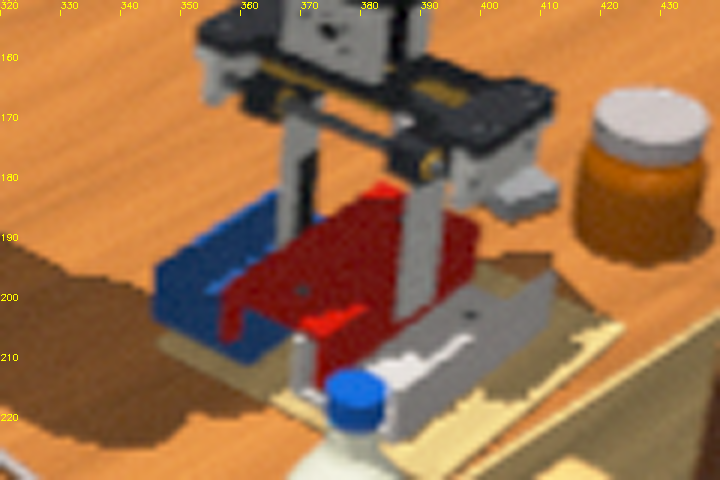

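Both flanges have entered: one in blue near (358,205), the other in plain near (372,213). The last few millimetres go slowly, watching the force.

```bash
python3 -m inch '0 0 0.2 0 0 0 5; 0 0 0.15 0 0 0 5; 0 0 0 0 0 0 5'; python3 -m inch '0 0 0.15 0 0 0 5; 0 0 0 0 0 0 5'
```

```text
t: 13.3
tool_pos: [0.5772, 0.2065, 0.224]
tool_rot: [[-0.102, 0.995, 0.002], [0.995, 0.102, 0.001], [0.001, 0.002, -1.0]]
wrist_force: [-0.1, -0.5, -3.7]
opening: 0.699
t: 13.5
tool_pos: [0.5773, 0.2068, 0.2241]
tool_rot: [[-0.102, 0.995, 0.003], [0.995, 0.102, 0.0], [0.0, 0.003, -1.0]]
wrist_force: [0.6, 0.3, -3.3]
opening: 0.702
```

```bash
python3 -m inch '0 0 0.2 0 0 0 5; 0 0 0 0 0 0 5'; python3 -m inch '0 0 0.2 0 0 0 5; 0 0 0 0 0 0 5'
```

```text
t: 13.7
tool_pos: [0.5774, 0.2072, 0.2241]
tool_rot: [[-0.102, 0.995, 0.005], [0.995, 0.102, 0.0], [-0.0, 0.005, -1.0]]
wrist_force: [0.0, 0.3, -3.0]
opening: 0.698
t: 13.9
tool_pos: [0.5775, 0.2075, 0.224]
tool_rot: [[-0.101, 0.995, 0.006], [0.995, 0.101, -0.0], [-0.001, 0.006, -1.0]]
wrist_force: [-0.6, 0.9, -3.0]
opening: 0.7
```

```bash
python3 -m inch '0 0 0.3 0.3 0 0 5; 0 0 0.3 0 0 0 5'; python3 -m inch '0 0 0.3 0 0 0 5'
```

```text
t: 14.1
tool_pos: [0.578, 0.2083, 0.2235]
tool_rot: [[-0.101, 0.995, 0.004], [0.995, 0.101, -0.003], [-0.003, 0.004, -1.0]]
wrist_force: [-8.6, -6.6, 29.1]
opening: 0.699
t: 14.2
tool_pos: [0.5778, 0.2086, 0.2235]
tool_rot: [[-0.101, 0.995, 0.006], [0.995, 0.101, -0.005], [-0.005, 0.005, -1.0]]
wrist_force: [-6.1, -5.0, 23.5]
opening: 0.7
```

Contact at 0.2235, as expected (force up to about 29 N). I'll ease off and release.

```bash
python3 -m inch '0 0 0 0 0 0 5; 0 0 0 0 0 0 7.2; 0 0 0 0 0 0 8; 0 0 0 0 0 0 8.4; 0 0 0 0 0 0 8.4'
python3 - <<'E'
from h import *
snap('scene','s9.png');go((.577,.206,.2225),Rg(5.9,0))
E
python3 crop.py s9.png 320 150 440 230 6 s9c.png
```

```text
t: 14.7
tool_pos: [0.5785, 0.2091, 0.2236]
tool_rot: [[-0.101, 0.995, 0.008], [0.995, 0.101, -0.002], [-0.003, 0.007, -1.0]]
wrist_force: [0.7, 1.1, 0.5]
opening: 0.894
t 14.75 pos [0.5785 0.2091 0.2235] F [-0.1858  0.3719 -0.104 ] open 0.894
delta cm [-0.2925 -0.1782  0.104 ] | 0.3579662260199625 rot deg [ 0.4144  0.176  -0.1177]
```

View pics/s9c.png

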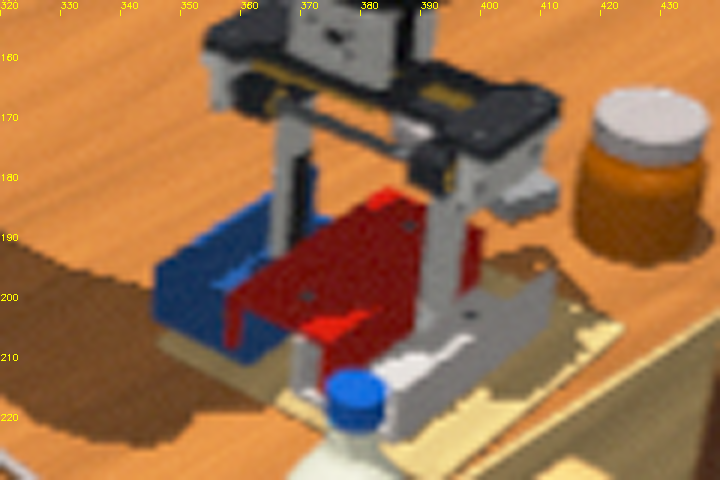

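The fingers are clear on both sides and the force is near zero. I'll lift straight up and back away.

```bash
python3 -m inch '0 0 -2 0 0 0 8.4; 0 0 -4 0 0 0 8.4; 0 0 -4.5 0 0 0 8.4; 0 0 -4.5 0 0 0 8.4; -4 -4 -2 0 0 0 8.4; -4 -4 0 0 0 0 8.4; -4 -4 0 0 0 0 8.4; -4.5 -1 0 0 0 0 8.4; -4.5 0 0 0 0 0 8.4; 0 0 0 0 0 0 8.4'
python3 - <<'E'
from h import *
import pickle
i=optics.camera_info('wrist'); snap('wrist','w10.png'); pickle.dump(i,open('w10.pkl','wb')); snap('scene','s10.png'); snap('top','t10.png'); print(telemetry.sense()['tool_pos'])
E
python3 crop.py s10.png 330 160 430 230 8 s10c.png; python3 crop.py t10.png 190 135 275 230 6 t10c.png
```

```text
t: 15.75
tool_pos: [0.4759, -0.0005, 0.4046]
tool_rot: [[-0.11, 0.994, 0.015], [0.994, 0.11, -0.002], [-0.003, 0.015, -1.0]]
wrist_force: [-0.3, 0.5, -0.1]
opening: 0.897
[0.4759 0.0062 0.4054]
```

View pics/w10.png

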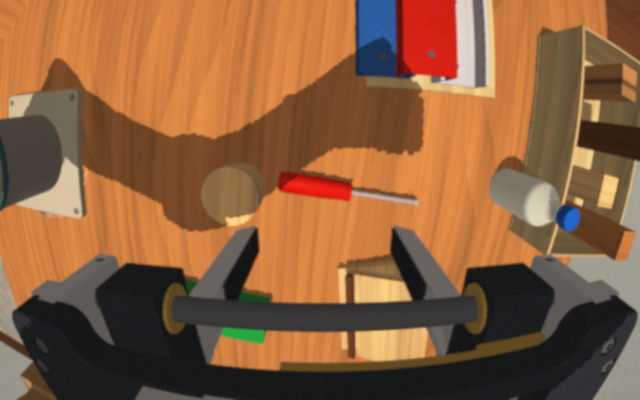

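View pics/s10c.png

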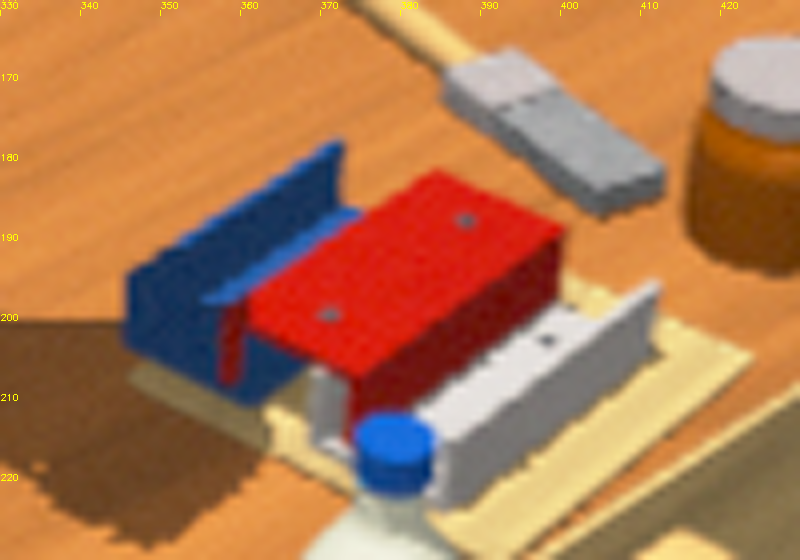

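View pics/t10c.png

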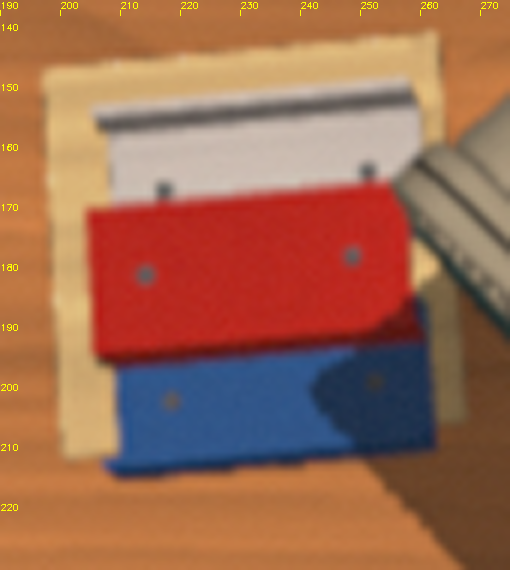

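The views show red flat and astride blue and plain. I'll check its height and position numerically.

```bash
python3 - <<'E'
from h import *
import pickle
i=pickle.load(open('w10.pkl','rb'))
T=lambda a,b:tri([ray('top',np.array(a)-.44),ray('scene',np.array(b)-.44)])
P={}
for n,a,b in [('h+',(213,181),(388,187.6)),('h-',(247.3,178.2),(371,199.6)),('far+',(203.5,170),(400.3,189)),('near+',(205,194.5),(384.3,181.5)),('near-',(258.5,191),(360.5,201.5))]:
    P[n],r=T(a,b); print(n,P[n],np.round(r,1))
print('wrist hole-',tri([ray('wrist',(431.5,54),i),ray('scene',(370.56,199.2)),ray('top',(246.9,177.8))]))
m=(P['h+']+P['h-'])/2;d=P['h+']-P['h-'];print(m,'yaw',np.degrees(np.arctan2(-d[0],d[1])))
for n,u in [('plain h+',(216,167)),('plain h-',(250,164)),('blue h+',(217.5,202.3)),('blue h-',(251,199))]: print(n,onz('top',np.array(u)-.44,.011))
E
```

```text
h+ [0.5729 0.2541 0.0472] [1.7 1.7]
h- [0.5813 0.1654 0.0454] [2. 2.]
far+ [0.6024 0.2808 0.0446] [2.1 2.1]
near+ [0.5381 0.2743 0.0455] [0.7 0.7]
near- [0.5534 0.141  0.0335] [3.2 3.2]
wrist hole- (array([0.5823, 0.1642, 0.0463]), [np.float64(1.6434152511172815), np.float64(1.9310846051008377), np.float64(2.5828083812475837)])
[0.5771 0.2098 0.0463] yaw 5.422456933564714
plain h+ [0.6208 0.2581 0.011 ]
plain h- [0.6298 0.167  0.011 ]
blue h+ [0.5245 0.2494 0.011 ]
blue h- [0.5341 0.1609 0.011 ]
```

```bash
python3 - <<'E'
from h import *
s=telemetry.sense(); print(s['t'],s['wrist_force'],abs(s['qvel']).max()); print(order.sign_off())
E
```

```text
15.9 [-0.0569  1.0853 -0.2656] 0.039475186778297734
the job is handed in; nothing more can be done
None
```

I handed the job in at t = 15.9 s with the three channels bundled on the board; sign-off gives no verdict.

- **Blue:** I tipped it over the board's edge with two open fingers. It landed open side up beside the plain channel, leaving a gap of about 31 mm.
- **Red:** I gripped it at the 28° slant, levelled it, and lowered it astride the other two until it touched. The wrist force peaked at about 29 N. I then released it and backed off.

Last checks before hand-in:

| Check | Measured |
|---|---|
| Red web height | about 46 mm (46 mm expected when seated) |
| Red yaw | about 5.4° (5.4–6.2° for the other two) |
| Red centre to blue and to plain | about 48 mm each |
| Blue to plain centres | about 96 mm |
| Ends | level within about 5 mm |

- **Disagreement:** one red corner (near end, −y side) came out about 12 mm too low. Its two views disagreed by 3 mm, and it lies in the arm's shadow in the top view. The holes and the other corners agree with seated red to about 2 mm, so I treated it as a bad pixel reading.
- **Bystanders:** I did not measure them again. In the last views those in sight looked undisturbed, but the mallet was last seen, unmoved, before the placing.

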